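Bring the reel's clip to the top

TASK

Two component reels stand on the bench, each on the axle of its own small stand. Turn the larger reel until the metal clip on its rim, now down on its far left side, stands at the very top, then let go of it. Leave the smaller reel as it is.

Things in the scene. Friction and masses are not known exactly. Their poses are not given: they have to be found in the camera images.
- large_stand: Dark steel stand of the larger reel, fixed to the bench; base 100 (x) x 64 (y) x 10 mm; origin under its centre, on the worktop. The reel's axle lies along its y axis, 85 mm above the origin, between two uprights (34 mm wide at the foot, 22 above; 17.5 to 22.5 mm either side of the middle, axle nuts to 26) that end at 100 mm: the rim above is free. x points away and to the left.
- large_reel (a joint): Larger reel (rad): 0 = clip straight up, positive = leaning to the stand's +x, pi/2 = level there; starts at 0.85 to 1.9. It stays where left (drag about 1 N at the rim). Grey disc 120 mm across, 16 mm wide, centred between the uprights: two 3 mm flanges, black core 7 mm below their rims. The rim can be pinched across the 16 mm from above and carried round in an arc; rim top at 145 mm.
- large_clip (a point): Centre of the bright metal clip that sticks out of the larger reel's rim, 68 mm from the axle. The clip is 10 mm along the rim, 10 mm wide along the axle and sticks out 16 mm. Its z axis points outward from the axle, its y axis along the axle.
- small_clip (a point): The same point on the clip of the smaller reel (84 mm across, 16 mm wide; point 50 mm from its axle, which is also 85 mm above the worktop, on a stand like the other). This clip may be anywhere in the upper half. Leave it alone.
There are look-alikes about, which are no part of the job. Leave any blue look-alike of the large_stand alone.

How it is judged:
At the end, for the whole second after the job is handed in: The larger reel's clip points straight up within 10 degrees (0.175 rad), that reel is still, and the smaller reel's clip is within 12 mm of where it began (angle between large_clip's own z axis and vertical below 0.175 rad and velocity of joint large_reel between -0.05 and 0.05 rad/s and distance of small_clip from where it was at the start of the episode below 0.012 m); the robot touches nothing.
It fails at once if the smaller reel is turned (its clip moves more than 20 mm) (distance of small_clip from where it was at the start of the episode above 0.02 m).
It also fails if it takes over 32 s, if anything falls off the work surface, if the arm or the gripper's body presses on something with over 40 N, if the wrist force passes 120 N, or if a joint passes its speed limit or range.

ROBOT

A 7-joint arm with a two-finger parallel gripper is mounted at the origin on a cart in front of the work surface, level with it; the furniture and walls round the work are solid. World frame = base frame: x ahead of the robot, y to its left, z up, the work surface at z = 0. Lengths are in m, angles in rad, forces in N, time in s.
With the tool pointing down it reaches from about 0.4 to 0.85 m from the base axis. Payload 10.4 kg.
Tool frame: the origin (TCP) lies between the finger pads; the fingertips stand 22 mm ahead of it and the grasp point (between the pads) lies 3 mm ahead of it (r.nose_length is the distance from the TCP to the fingertips, in m); z points along the fingers, y is the line along which they close (so a half turn about z gives the same grasp; the last joint's range is limited). The gripper opens to 87 mm and grips with 3 to 60 N. Pads are 19 mm wide; open, the fingers measure 117 mm over their backs; the gripper's body (75 mm by 190 mm) begins 51 mm behind the grasp point.
Start: joints at [1.182, 0.332, -0.065, 1.46, 0.022, 1.35, -0.088], TCP at [0.224, -0.584, 0.245] pointing down, gripper open.
Joint ranges: [-2.6, 2.6], [-0.5, 2.12], [-1.47, 1.34], [0.16, 2.42], [-1.27, 4.41], [0.06, 2.06], [-2.6, 2.6]. Speed limits (rad/s): [2.22, 2.22, 2.79, 2.79, 3.14, 3.14, 3.14].

INTERFACE

Orientations are given as a unit quaternion [x, y, z, w].
In Python, from bench import readout, cams, r gives the robot as it stands. The module is installed in compiled form; this text tells all that it offers.
- The arm moves only by the tool step_arm, never from a script. Its argument "deltas" is a list that holds one entry, the list of rows, each a list of 7 numbers: the turn, a rotation vector about the tool's x, y, z in rad, then the shift along the tool's x, y, z in m, then the opening in per cent of the stroke, from 0 (shut) to 100 (fully open). A call has 1 to 20 rows; each row is the pose to reach, as a shift and turn from the pose commanded when the call began, along the tool's axes at that moment; what a row does not reach only later rows make up. A row lasts 1/8 s, in which the tool goes at most 62.5 mm and 10.7 degrees, less where a joint would pass 70% of its speed; a pose out of reach is approached as far as the arm can. A call with a gripper value outside its range is refused whole. The fingers move at their own pace and stop on an object; "squeeze" is the grip in N (left out, the last holds). Time passes only in rows, so rows that repeat a pose let the fingers close. It gives the time, the measured TCP pose, the force, the opening and the grip force at its end, in the units of the state.
- readout.read_state(): the state, without advancing time (a new reading comes with each control period).
- cams.camera(name): name is "side" or "top" or "wrist"; returns a dict with "img" (480x640x3 uint8, red, green, blue), "fx", "fy", "cx", "cy" (pixels), "origin" and "rotation" of the camera in the world; the wrist camera has in their place "T_tool_cam" (4x4, takes a point from camera to tool coordinates, whose origin is the TCP and whose axes are the flange's). Camera axes: x right, y up, looking along -z (the intrinsics and any distortion apply to the point x, -y, -z); pixel columns grow to the right and rows downward; lengths in m; the calibration is good to about 2 mm. A picture is of the moment at which its call begins: read the wrist's pose just before it. There is no depth.
- r.close_job(): hands the job in; it is judged then, once.
The state is a dict: "time": time; "joint_positions": joint angles; "joint_vel": joint speeds; "joint_torque": joint torques, N m; "ee_pos": TCP position; "eef_rot": TCP orientation; "ft_force": force on the tool from outside, world axes, zero at the start; "torque": the same for the moment, N m; "width": finger opening in m; "grip_force": force on a finger pad.
Only numpy, scipy, OpenCV 4.12 (cv2) and the standard library are available. Lean on these libraries where they do the work, as an engineer would, in place of code of your own. Each camera call takes 0.05 s, during which the arm holds its last target. There are 200 camera calls.

## Working session

There is one attempt and no reset: what is moved stays moved. The work goes in short steps, Python scripts to look and compute and a tool call to move; the robot and the scene stay as the last step left them, time stands still between calls to the robot, and variables do not carry over. Pictures are saved under pics/ and viewed, at most 10 in all, crops included, and the job is handed in when it is done.

Besides the shell and the picture viewer there is one more tool, called after "Call:" in YAML: its name, and indented under it one key for each argument. step_arm: Moves the arm, as the interface text tells. Its arguments: {"type":"object","properties":{"deltas":{"type":"array"},"squeeze":{"type":"number"}},"required":["deltas"]}

```bash
mkdir -p pics
python3 - <<'E'
from bench import readout,cams,r
import cv2,numpy as np
s=readout.read_state();print({k:np.round(v,3).tolist() for k,v in s.items()})
for n in ["side","top"]:
    c=cams.camera(n);cv2.imwrite(f"pics/{n}0.png",c["img"][:,:,::-1]);print(n,{k:np.round(v,4).tolist() for k,v in c.items() if k!="img"})
E
```

```text
{'time': 0.0, 'joint_positions': [1.182, 0.333, -0.065, 1.461, 0.022, 1.35, -0.088], 'joint_vel': [-0.001, 0.001, 0.001, 0.001, 0.001, -0.002, -0.0], 'joint_torque': [-0.001, -62.325, 0.024, -38.99, -0.061, 0.04, 0.0], 'ee_pos': [0.223, -0.583, 0.244], 'eef_rot': [0.983, 0.182, -0.0, -0.001], 'ft_force': [-0.518, 0.749, 0.871], 'torque': [-0.051, 0.022, 0.011], 'grip_force': 0.0, 'width': 0.087}
side {'fx': 527.3238, 'fy': 527.3238, 'cx': 325.4726, 'cy': 237.9022, 'origin': [0.5206, 0.7706, 0.6711], 'rotation': [-0.0053, 0.4312, 0.9022, -0.0027]}
top {'fx': 493.8044, 'fy': 493.8044, 'cx': 316.7337, 'cy': 236.0073, 'origin': [0.4616, 0.0574, 0.9633], 'rotation': [0.0179, -0.0372, -0.7033, 0.7097]}
```

View pics/side0.png

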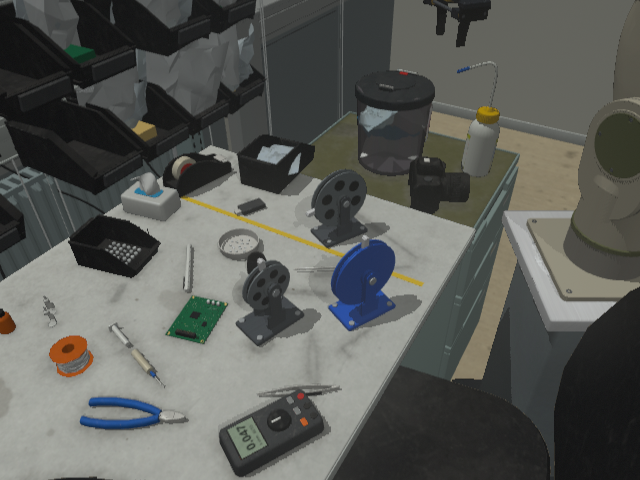

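View pics/top0.png

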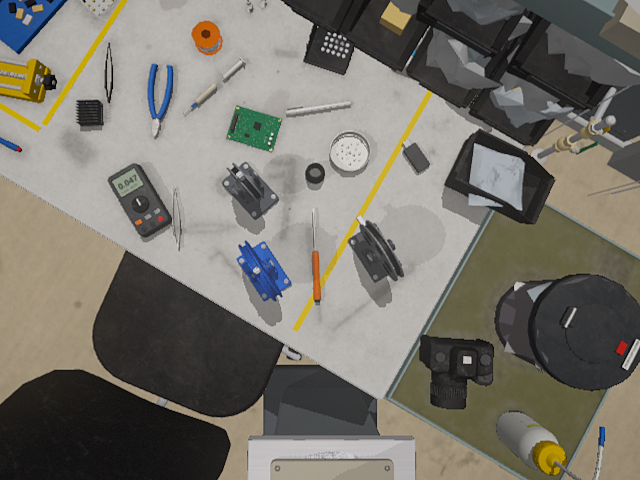

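The candidates are two dark reels, at side (340,205)/top (375,250) and side (268,295)/top (250,190), and a blue one at side (363,275). The blue one is the look-alike. The reel at top (375,250) looks larger and has a bright clip on its far-left side, so I'll enlarge it to confirm.

Run:
```python
import cv2,numpy as np
a=cv2.imread("pics/side0.png")[160:250,290:380];b=cv2.imread("pics/top0.png")[205:295,335:425]
c=cv2.imread("pics/side0.png")[250:340,225:315];d=cv2.imread("pics/top0.png")[145:235,205:295]
z=lambda i:cv2.resize(i,(400,300) if 0 else (300,300),interpolation=cv2.INTER_CUBIC)
cv2.imwrite("pics/crop.png",np.vstack([np.hstack([z(a),z(b)]),np.hstack([z(c),z(d)])]))
```

```text
(no output)
```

View pics/crop.png

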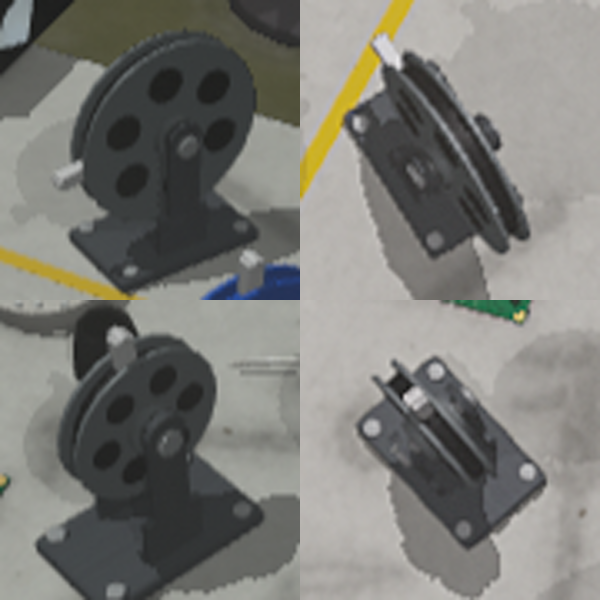

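```bash
cat > h.py <<'E'
import numpy as np
from scipy.spatial.transform import Rotation as R
C={"side":(527.3238,325.4726,237.9022,[.5206,.7706,.6711],[-.0053,.4312,.9022,-.0027]),"top":(493.8044,316.7337,236.0073,[.4616,.0574,.9633],[.0179,-.0372,-.7033,.7097])}
def proj(n,p):
    f,cx,cy,o,q=C[n]; v=R.from_quat(q).inv().apply(np.array(p)-o)
    return np.array([cx-f*v[0]/v[2],cy+f*v[1]/v[2]])
def W(q,p):  # q=x,y,yaw
    return R.from_euler('z',q[2]).apply(p)+[q[0],q[1],0]
E
python3 - <<'E'
from h import *
from scipy.optimize import least_squares
def pts(t):
    cl=lambda rr:[rr*np.sin(t),0,85e-3+rr*np.cos(t)]
    return [("side",(310.4,232),[.05,-.032,.01]),("side",(328.4,247),[.05,.032,.005]),("side",(367.4,228.4),[-.05,.032,.01]),("side",(346.1,203.8),[0,.026,.085]),("side",(310.4,212.5),cl(.068)),
 ("top",(347.9,241.6),[.05,.032,.01]),("top",(374.6,282.4),[-.05,.032,.01]),("top",(361.1,220.6),cl(.068)),("top",(371,256.6),[0,.026,.085]),("top",(391,244),[0,-.026,.085])]
f=lambda q:np.concatenate([proj(n,W(q,p))-u for n,u,p in pts(q[3])])
s=least_squares(f,[.45,-.05,.6,1.5],loss='soft_l1');print(s.x.round(4));print(f(s.x).round(1).reshape(-1,2).tolist())
from bench import readout
st=readout.read_state();print(R.from_quat(st['eef_rot']).as_matrix().round(3))
E
```

```text
[ 0.5051 -0.0814  0.5803  1.7149]
[[-0.1, -4.0], [-1.1, -0.4], [1.0, -0.8], [1.1, 0.1], [0.0, 0.2], [-0.8, -1.8], [0.7, 1.0], [-1.3, -0.8], [-2.1, 2.0], [2.1, -1.1]]
[[ 0.934  0.358 -0.001]
 [ 0.358 -0.934  0.001]
 [-0.    -0.001 -1.   ]]
```

Run:
```python
from h import *
from scipy.optimize import least_squares
def tri(a,b): return least_squares(lambda p:np.r_[proj("side",p)-a,proj("top",p)-b],[.4,-.3,.2])
for a,b in [((395,88),(580,322)),((363,275),(263,270))]:
    s=tri(a,b);print(s.x.round(3),s.fun.round(1))
from bench import readout
st=readout.read_state();M=R.from_quat(st['eef_rot'])
print(M.inv().apply(np.array([.505,-.081,.30])-st['ee_pos']).round(4))
```

```text
[ 0.385 -0.384  0.18 ] [-4.  -0.1 -0.3  2.8]
[0.469 0.129 0.074] [-0.1 -0.  -0.   0.1]
[ 0.4427 -0.3685 -0.0558]
```

Call:
step_arm:
  deltas:
    - [[0, 0, 0, 0, 0, -0.06, 100], [0, 0, 0, 0, 0, -0.12, 100], [0, 0, -0.05, 0.03, -0.025, -0.14, 100], [0, 0, -0.1, 0.076, -0.063, -0.14, 100], [0, 0, -0.15, 0.122, -0.101, -0.14, 100], [0, 0, -0.214, 0.168, -0.139, -0.14, 100], [0, 0, -0.214, 0.214, -0.177, -0.14, 100], [0, 0, -0.214, 0.26, -0.215, -0.14, 100], [0, 0, -0.214, 0.306, -0.253, -0.14, 100], [0, 0, -0.214, 0.352, -0.291, -0.14, 100], [0, 0, -0.214, 0.398, -0.33, -0.14, 100], [0, 0, -0.214, 0.443, -0.3685, -0.12, 100], [0, 0, -0.214, 0.443, -0.3685, -0.08, 100], [0, 0, -0.214, 0.443, -0.3685, -0.056, 100], [0, 0, -0.214, 0.443, -0.3685, -0.056, 100]]

```text
time: 1.98
ee_pos: [0.5045, -0.081, 0.2989]
eef_rot: [0.958, 0.286, -0.002, -0.001]
ft_force: [-0.9, -0.3, 0.9]
width: 0.0873
grip_force: 0.0
```

Run:
```python
from bench import readout,cams
import cv2
from h import *
st=readout.read_state();c=cams.camera("wrist")
cv2.imwrite("pics/w1.png",c["img"][:,:,::-1])
print(st['time'],st['joint_positions'],st['ee_pos'],R.from_quat(st['eef_rot']).as_matrix().round(3).tolist(),c['fx'],c['cx'],c['cy'],np.round(c['T_tool_cam'],3).tolist(),[k for k in c])
T=np.array(c['T_tool_cam']);M=R.from_quat(st['eef_rot'])
def pw(p):
    v=T[:3,:3].T@(M.inv().apply(np.array(p)-st['ee_pos'])-T[:3,3]); return (c['cx']-c['fx']*v[0]/v[2],c['cy']+c['fy']*v[1]/v[2])
q=(.505,-.081,.58)
for p in [[0,.008,.145],[0,-.008,.145],[.042,.008,.127],[.042,-.008,.127],[-.042,.008,.127],[-.042,-.008,.127],[.05,.032,.01],[.05,-.032,.01],[-.05,.032,.01],[-.05,-.032,.01],[0,.026,.085],[0,-.026,.085],[.068,0,.076]]: print(p,np.round(pw(W(q,p)),1))
```

```text
1.975 [ 0.61184853  0.09556908 -0.57486519  1.64388912  0.0519441   1.42117333
 -0.9597471 ] [ 0.50447654 -0.08104032  0.29889419] [[0.837, 0.548, -0.004], [0.548, -0.837, 0.001], [-0.003, -0.003, -1.0]] 371.6334590147322 317.6142687449947 236.5161613232373 [[0.0, 0.97, 0.244, 0.066], [1.0, 0.0, -0.001, -0.0], [-0.001, 0.244, -0.97, -0.139], [0.0, 0.0, 0.0, 1.0]] ['img', 'fx', 'fy', 'cx', 'cy', 'T_tool_cam']
[0, 0.008, 0.145] [308.4 226.9]
[0, -0.008, 0.145] [328.1 226.9]
[0.042, 0.008, 0.127] [308.6 172.5]
[0.042, -0.008, 0.127] [327.9 172.6]
[-0.042, 0.008, 0.127] [309.2 268.8]
[-0.042, -0.008, 0.127] [327.3 268.8]
[0.05, 0.032, 0.01] [289.8 157.2]
[0.05, -0.032, 0.01] [346.6 157.2]
[-0.05, 0.032, 0.01] [291.4 242.7]
[-0.05, -0.032, 0.01] [345.  242.8]
[0, 0.026, 0.085] [291.3 213.1]
[0, -0.026, 0.085] [345.2 213.1]
[0.068, 0, 0.076] [318.3 140.4]
```

View pics/w1.png

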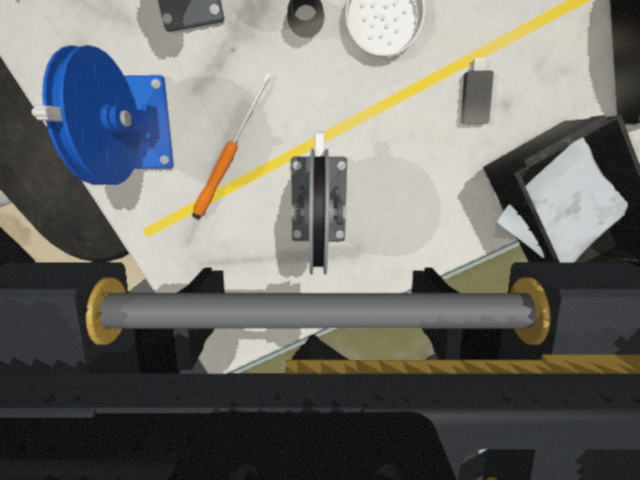

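The wrist view agrees with the fit to about 1 px. It shows the base at columns 291–347 and rows 157–242, and the clip at (320,140). I'll move in tilted by +0.43 rad and pinch the rim.

Call:
step_arm:
  deltas:
    - [[0, -0.15, 0, 0.02, 0.0005, 0.03, 55], [0, -0.3, 0, 0.04, 0.0005, 0.065, 55], [0, -0.43, 0, 0.055, 0.0005, 0.096, 55], [0, -0.43, 0, 0.04, 0.0005, 0.13, 55], [0, -0.43, 0, 0.024, 0.0005, 0.164, 55], [0, -0.43, 0, 0.024, 0.0005, 0.164, 55], [0, -0.43, 0, 0.024, 0.0005, 0.164, 0], [0, -0.43, 0, 0.024, 0.0005, 0.164, 0], [0, -0.43, 0, 0.024, 0.0005, 0.164, 0], [0, -0.43, 0, 0.024, 0.0005, 0.164, 0]]
  squeeze: 20

```text
time: 3.28
ee_pos: [0.5259, -0.0679, 0.137]
eef_rot: [0.936, 0.279, -0.204, 0.061]
ft_force: [-7.8, 14.3, 7.7]
width: 0.0158
grip_force: 16.4
```

Call:
step_arm:
  deltas:
    - [[0, 0.11, 0, -0.006, -0.001, 0.0003, 0], [0, 0.22, 0, -0.012, -0.001, 0.0013, 0], [0, 0.33, 0, -0.0178, -0.001, 0.003, 0], [0, 0.44, 0, -0.0234, -0.001, 0.0052, 0], [0, 0.55, 0, -0.0288, -0.001, 0.0081, 0], [0, 0.66, 0, -0.0337, -0.001, 0.0116, 0], [0, 0.76, 0, -0.0379, -0.001, 0.0151, 0], [0, 0.86, 0, -0.0417, -0.001, 0.0191, 0], [0, 0.86, 0, -0.0417, -0.001, 0.0191, 0], [0, 0.86, 0, -0.0417, -0.001, 0.0191, 0]]

```text
time: 4.53
ee_pos: [0.4863, -0.0931, 0.1365]
eef_rot: [0.937, 0.279, 0.203, -0.061]
ft_force: [-7.6, -3.0, 4.4]
width: 0.0161
grip_force: 20.0
```

Call:
step_arm:
  deltas:
    - [[0, 0, 0, 0, 0, 0, 55], [0, 0, 0, 0, 0, 0, 55], [0, 0, 0, 0, 0, -0.04, 55], [0, 0, 0, 0, 0, -0.08, 55], [0, -0.15, 0, 0.03, 0, -0.1, 55], [0, -0.3, 0, 0.06, 0, -0.12, 55], [0, -0.43, 0, 0.083, 0, -0.127, 55], [0, -0.43, 0, 0.083, 0, -0.127, 55]]

```text
time: 5.52
ee_pos: [0.5081, -0.0775, 0.2871]
eef_rot: [0.958, 0.288, 0.001, -0.001]
ft_force: [-0.0, 0.6, 0.1]
width: 0.0477
grip_force: 0.0
```

Run:
```python
from bench import readout,cams
import cv2
from h import *
st=readout.read_state();c=cams.camera("wrist")
cv2.imwrite("pics/w2.png",c["img"][:,:,::-1]);s=cams.camera("side")
cv2.imwrite("pics/c2.png",np.hstack([cv2.resize(c["img"][60:300,200:440,::-1],(400,400)),cv2.resize(s["img"][150:250,290:390,::-1],(400,400))]))
T=np.array(c['T_tool_cam']);M=R.from_quat(st['eef_rot'])
print(st['ee_pos'],M.as_matrix().round(3)[:,2])
def pw(p):
    v=T[:3,:3].T@(M.inv().apply(np.array(p)-st['ee_pos'])-T[:3,3]); return np.array((c['cx']-c['fx']*v[0]/v[2],c['cy']+c['fy']*v[1]/v[2]))
q=(.505,-.081,.58)
for t in np.arange(.6,1.2,.1):
    a=W(q,[.076*np.sin(t),0,.085+.076*np.cos(t)]); print(t.round(2),((pw(a)-[200,60])*400/240).round(),((proj("side",a)-[290,150])*4).round())
```

```text
[ 0.50811423 -0.07751254  0.28707383] [ 0.001  0.002 -1.   ]
0.6 [199. 204.] [123. 107.]
0.7 [199. 189.] [112. 119.]
0.8 [199. 176.] [102. 132.]
0.9 [199. 165.] [ 93. 146.]
1.0 [199. 155.] [ 85. 160.]
1.1 [199. 146.] [ 79. 175.]
```

View pics/c2.png

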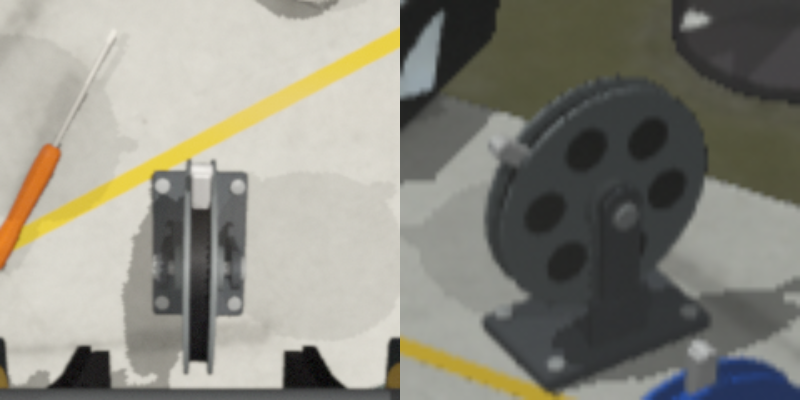

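The side view puts the clip at about 0.88 rad, tip at (95,147) in the crop, so a second stroke of 0.88 rad should finish it.

Call:
step_arm:
  deltas:
    - [[0, -0.15, 0, 0.018, 0.0012, 0.03, 55], [0, -0.3, 0, 0.035, 0.0012, 0.06, 55], [0, -0.44, 0, 0.05, 0.0012, 0.084, 55], [0, -0.44, 0, 0.034, 0.0012, 0.119, 55], [0, -0.44, 0, 0.018, 0.0012, 0.153, 55], [0, -0.44, 0, 0.018, 0.0012, 0.153, 55], [0, -0.44, 0, 0.018, 0.0012, 0.153, 0], [0, -0.44, 0, 0.018, 0.0012, 0.153, 0], [0, -0.44, 0, 0.018, 0.0012, 0.153, 0], [0, -0.44, 0, 0.018, 0.0012, 0.153, 0]]

```text
time: 6.88
ee_pos: [0.5214, -0.0707, 0.134]
eef_rot: [0.935, 0.279, -0.209, 0.062]
ft_force: [-9.4, 14.7, 7.1]
width: 0.0161
grip_force: 16.1
```

Call:
step_arm:
  deltas:
    - [[0, 0.11, 0, -0.0058, -0.001, 0.0006, 0], [0, 0.22, 0, -0.0114, -0.001, 0.0019, 0], [0, 0.33, 0, -0.0169, -0.001, 0.0038, 0], [0, 0.44, 0, -0.0221, -0.001, 0.0063, 0], [0, 0.55, 0, -0.027, -0.001, 0.0094, 0], [0, 0.66, 0, -0.0316, -0.001, 0.0129, 0], [0, 0.77, 0, -0.0357, -0.001, 0.017, 0], [0, 0.88, 0, -0.0394, -0.001, 0.0215, 0], [0, 0.88, 0, -0.0394, -0.001, 0.0215, 0], [0, 0.88, 0, -0.0394, -0.001, 0.0215, 0]]

```text
time: 8.12
ee_pos: [0.4823, -0.0956, 0.13]
eef_rot: [0.935, 0.279, 0.208, -0.062]
ft_force: [3.3, -2.6, -13.1]
width: 0.0158
grip_force: 20.0
```

Call:
step_arm:
  deltas:
    - [[0, 0, 0, 0, 0, 0, 55], [0, 0, 0, 0, 0, 0, 55], [0, 0, 0, 0, 0, -0.04, 55], [0, 0, 0, 0, 0, -0.08, 55], [0, -0.15, 0, 0.03, 0, -0.1, 55], [0, -0.3, 0, 0.06, 0, -0.12, 55], [0, -0.44, 0, 0.083, 0, -0.13, 55], [0, -0.44, 0, 0.083, 0, -0.13, 55]]

```text
time: 9.12
ee_pos: [0.4998, -0.0843, 0.2839]
eef_rot: [0.958, 0.286, 0.002, -0.003]
ft_force: [-0.3, -0.3, 1.0]
width: 0.0479
grip_force: 0.0
```

Run:
```python
from bench import readout,cams
import cv2
from h import *
st=readout.read_state();c=cams.camera("wrist");s=cams.camera("side")
cv2.imwrite("pics/c3.png",np.hstack([cv2.resize(c["img"][60:300,200:440,::-1],(400,400)),cv2.resize(s["img"][150:250,290:390,::-1],(400,400))]))
T=np.array(c['T_tool_cam']);M=R.from_quat(st['eef_rot'])
def pw(p):
    v=T[:3,:3].T@(M.inv().apply(np.array(p)-st['ee_pos'])-T[:3,3]); return np.array((c['cx']-c['fx']*v[0]/v[2],c['cy']+c['fy']*v[1]/v[2]))
q=(.505,-.081,.58)
for t in np.arange(-.3,.31,.1):
    a=W(q,[.076*np.sin(t),0,.085+.076*np.cos(t)]); print(t.round(2),((pw(a)-[200,60])*400/240).round(),((proj("side",a)-[290,150])*4).round())
```

```text
-0.3 [197. 330.] [240.  48.]
-0.2 [197. 316.] [227.  49.]
-0.1 [197. 300.] [214.  52.]
0.0 [197. 283.] [201.  56.]
0.1 [197. 266.] [187.  61.]
0.2 [197. 248.] [173.  68.]
0.3 [197. 231.] [160.  76.]
```

View pics/c3.png

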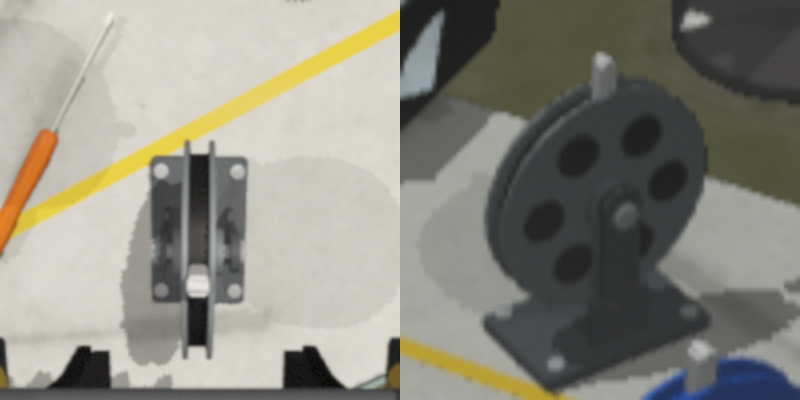

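The clip tip is at (203,57) in the side crop and (198,284) in the wrist crop, both matching upright to within about 0.02 rad. The gripper is clear, so I'm handing the job in.

```bash
python3 -c "
from bench import r;print(r.close_job())"
```

```text
the job is handed in; nothing more can be done
None
```

I turned the larger reel until its clip stood straight up (within about 0.02 rad in the last pictures), let go, and handed the job in at about 9 s with the arm clear; I never went near the smaller reel, but no verdict came back.

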